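Start the wash from the control pods

TASK

Start the wash with your fingertips on the round white control pods: first press down the raised end of the rocker until it has tipped fully over, then push the long bar key fully down so that it stays down, and last press the round button fully down, keep it down for about two seconds, and let go. Keep to that order and leave the square key alone. Only press: do not lift, shove or tip the pods, and do not disturb the other things on the board.

Things in the scene. Friction and masses are not known exactly. Their poses are not given: they have to be found in the camera images.
- power_pod: loose round white pod, 84 mm across, housing top 22 mm above the board, about 0.35 kg; origin under its centre, z up. Carries the rocker: a grey paddle 70 x 30 x 6 mm, long along the pod's x, tipping about the pod's y, pivot 36 mm above the board at its middle, between two cheeks 34 mm high. At first its +x end is up (9 mm above level). Turned any way round.
- rocker (a joint): tip angle of the rocker in rad: 0 = off, +x end fully up (14 degrees); 0.25 = level; 0.5 = fully tipped over, +x end fully down. Starts at 0 to 0.05. No spring: friction of about 0.05 N m (2 N at 25 mm from the pivot), it stays where it is left.
- rocker_raised_end (a point): point on the rocker's upper face 25 mm from the pivot towards the end that is raised at the start (moves with the rocker): where to press. Fully over, it is about 33 mm above the board. The fingertips must stay on this side of the pivot.
- long_pod: loose round white pod, 84 mm across, housing top 22 mm above the board, about 0.35 kg; origin under its centre, z up. Carries the long bar key, 64 x 16 mm, long along the pod's x axis, at its middle.
- long_key (a joint): travel of the long bar key in m: 0 = up, 0.007 = fully down. It slides straight down 7 mm; no spring: friction of about 3 N, it stays wherever it is left, so it stays down once pushed home.
- long_key_top (a point): centre of the long key's top, 33 mm above the board when up, 26 mm when fully down (moves with the key)
- square_pod: loose round white pod, 84 mm across, housing top 22 mm above the board, about 0.35 kg; origin under its centre, z up. Carries the square key, 26 x 26 mm, at its middle. Not to be pressed.
- square_key (a joint): travel of the square key in m: 0 = up, 0.007 = fully down. It slides straight down 7 mm; no spring: friction of about 3 N, it stays wherever it is left, so it stays down once pushed home.
- start_pod: loose round white pod, 84 mm across, housing top 22 mm above the board, about 0.35 kg; origin under its centre, z up. Carries the round start button, 38 mm across, at its middle.
- start_button (a joint): travel of the round button in m: 0 = up, 0.007 = fully down. Sprung: about 1 N to start, 5 N fully down; it comes back up when let go.
- start_button_top (a point): centre of the round button's top, 33 mm above the board when up, 26 mm when fully down (moves with the button)
- tin: bystander: round white steel tin with lid and knob, 100 mm across, 84 mm high; origin under its centre
- scoop: bystander: purple plastic scoop lying flat, 125 mm long along its x, 45 mm wide, 32 mm high; origin on its underside about midway along
- dispenser: bystander: glass dispenser with a steel pump, 66 mm across, 162 mm high, spout to its +x; origin under its centre
- peg: bystander: clear plastic clothes peg lying flat, 75 x 11 x 13 mm, long along its x; origin under its centre
- brush: bystander: small wooden scrubbing brush, bristles down, 95 x 32 x 29 mm, long along its x; origin under its centre
- jar: bystander: small closed glass jar, 56 mm across, 75 mm high; origin under its centre

How it is judged (in metres and radians):
On the way, in this order (a step that is already met when the one before it is completed fails the run):
1. the rocker is tipped fully over by the fingers (value of joint rocker above 0.42 rad and contact force between the fingers and power_pod above 0.3 N), for 0.05 s.
2. the long key is pushed fully down by the fingers (value of joint long_key above 0.0055 m and contact force between the fingers and long_pod above 0.3 N), for 0.05 s.
3. the round button is kept down by the fingers for 1.5 s (value of joint start_button above 0.0045 m and contact force between the fingers and start_pod above 0.3 N), for 1.5 s.
At the end, for the whole second after the job is handed in: the rocker is tipped over (above 0.42 of 0.5 rad), the long key is down (above 5.5 of 7 mm), the square key is up (below 2 mm), the round button is up again (below 1.5 mm), and every pod and bystander stands still, upright (within 0.2 rad) and within 30 mm of where it began (value of joint rocker above 0.42 rad and value of joint long_key above 0.0055 m and value of joint square_key below 0.002 m and value of joint start_button below 0.0015 m and distance of each of power_pod, long_pod, square_pod, start_pod, tin, scoop, dispenser, peg, brush, jar from where it was at the start of the episode below 0.03 m and angle between each of power_pod, long_pod, square_pod, start_pod, tin, scoop, dispenser, peg, brush, jar's own z axis and vertical below 0.2 rad and linear speed of each of power_pod, long_pod, square_pod, start_pod, tin, scoop, dispenser, peg, brush, jar below 0.02 m/s); the robot touches nothing.
It fails at once if the square key is pressed (2 mm) (value of joint square_key above 0.002 m).
It fails at once if the long key is pressed before the rocker is over (value of joint long_key above 0.003 m and value of joint rocker below 0.4 rad).
It fails at once if the round button is pressed before the rocker is over and the long key down (value of joint start_button above 0.003 m and (value of joint rocker below 0.4 rad or value of joint long_key below 0.005 m)).
It fails at once if a pod is lifted (10 mm), shoved (30 mm) or tipped (0.25 rad) (height (world z) of any of power_pod, long_pod, square_pod, start_pod above 0.01 m or distance of any of power_pod, long_pod, square_pod, start_pod from where it was at the start of the episode above 0.03 m or angle between any of power_pod, long_pod, square_pod, start_pod's own z axis and vertical above 0.25 rad).
It fails at once if a bystander is lifted or shoved (30 mm) or tipped (0.25 rad) (height (world z) of any of tin, scoop, dispenser, peg, brush, jar above 0.015 m or distance of any of tin, scoop, dispenser, peg, brush, jar from where it was at the start of the episode above 0.03 m or angle between any of tin, scoop, dispenser, peg, brush, jar's own z axis and vertical above 0.25 rad).
It also fails if it takes over 61 s, if anything falls off the work surface, if the arm or the gripper's body presses on something with over 40 N, if the wrist force passes 120 N, or if a joint passes its speed limit or range.

ROBOT

A 6-joint arm with a two-finger parallel gripper is mounted at the origin on the work surface. World frame = base frame: x ahead of the robot, y to its left, z up, the work surface at z = 0. Lengths are in m, angles in degrees, forces in N, time in s.
With the tool pointing down it reaches from about 0.4 to 0.825 m from the base axis. Payload 7 kg.
Tool frame: the origin (TCP) lies midway between the tips of the shut fingers; the grasp point (between the pads) lies 19 mm behind it (r.grip_depth is the distance from the TCP to the grasp point, in m); z points along the fingers, y is the line along which they close (so a half turn about z gives the same grasp; the last joint's range is limited). The gripper opens to 88 mm and grips with 3 to 60 N. Pads are 19 mm wide; open, the fingers measure 130 mm over their backs; the gripper's body (78 mm by 193 mm) begins 47 mm behind the grasp point.
Start: joints at [-57.519, 20.546, 0.682, 0, -70.136, -16.507], TCP at [0.186, -0.649, 0.227] pointing down, gripper open.
Joint ranges: [-176.03, 176.03], [-82.01, 121.73], [-58.28, 71.71], [-173.87, 95.51], [-174.79, -0.11], [-173.66, 173.66]. Speed limits (degrees/s): [136.94, 136.94, 172.46, 180, 180, 180].

INTERFACE

Orientations are given as [roll, pitch, yaw] about the fixed x, y, z axes, in that order (R = Rz(yaw) Ry(pitch) Rx(roll)).
In Python, from plant import r, capture, close_job, search_frame, outline_of gives the robot as it stands.
- The arm moves only by the shell command python3 -m creep 'ROWS' [FORCE]. ROWS is JSON, a list of rows, each a list of 7 numbers: the finger opening in mm, from 0 to 87.6, then the shift along the world's x, y, z in units of 25 mm (1.0 is 25 mm), then the turn, a rotation vector about the world's x, y, z in degrees. In form: [[hand, x, y, z, ax, ay, az], ...]. A call has 1 to 8 rows; each row shifts and turns the commanded pose from where the row before left it; what a row does not reach is not made up. A row lasts 1/12 s, in which the tool goes at most 41.7 mm and 7.16 degrees, less where a joint would pass 70% of its speed; a pose out of reach is approached as far as the arm can. A call is refused whole if a number of a shift passes 1 or a number of a turn 7.16, either way. A call with a gripper value outside its range is refused whole. The fingers move at their own pace and stop on an object; FORCE is the grip in N (left out, the last holds). Time passes only in rows, so rows that do not move let the fingers close. It gives the time, the measured TCP pose, the force, the opening and the grip force at its end, in the units of the state.
- r.get_state(): the state, without advancing time (a new reading comes with each control period).
- capture(name): name is "side" or "top" or "wrist"; returns a dict with "frame" (420x560x3 uint8, red, green, blue), "K" (3x3 intrinsics, pixels), "k1" (the pictures are not rectified: a ray, as slopes to the right and down, at radius r is drawn at 1 + k1 r^2 times it, then the intrinsics apply), "origin" and "rotation" of the camera in the world. Camera axes: x right, y down, z forward; pixel columns grow to the right and rows downward; lengths in m; the calibration is good to about 2 mm. A picture is of the moment at which its call begins. There is no depth.
- close_job(): hands the job in; it is judged then, once.
Trained networks look in a picture, given as the dict that the camera call returned (one of the last four; its "shot" number tells which), for a name from the list of things; names that differ only in an ending like _2 or _b are one class to them, and where a whole thing is asked for, a point or a joint stands for the part that bears it (a point fixed in the world has none). Each returns a list of dicts, best first, with "conf" (0 to 1); they miss things now and then, are a little off and sometimes report something else, mostly with a low value. They report only what shows in the picture. A call takes as long as a camera call.
- search_frame(picture, target): "bbox" ([left, top, right, bottom] in pixels, round what is visible of it).
- outline_of(picture, target): "region" (420x560 bool, what is visible of it) and "bbox" ([left, top, right, bottom] in pixels, round what is visible of it).
The state is a dict: "time_s": time; "joints": joint angles; "qd": joint speeds; "joint_torque": joint torques, N m; "tcp_pos": TCP position; "eef_rot": TCP orientation; "contact_force": force on the tool from outside, world axes, zero at the start; "moment": the same for the moment, N m; "gripper_width": finger opening in m; "gripper_force": force on a finger pad.
Only numpy, scipy, OpenCV 4.12 (cv2) and the standard library are available. Lean on these libraries where they do the work, as an engineer would, in place of code of your own. Each camera call takes 0.05 s, during which the arm holds its last target. There are 200 camera calls.

## Working session

There is one attempt and no reset: what is moved stays moved. The work goes in short steps, Python scripts to look and compute and a shell command to move; the robot and the scene stay as the last step left them, time stands still between calls to the robot, and variables do not carry over. Pictures are saved under pics/ and viewed, at most 10 in all, crops included, and the job is handed in when it is done.

```bash
mkdir -p pics; ls
cat > h.py <<'E'
import numpy as np, cv2
from plant import r, capture, close_job, search_frame, outline_of
def ray(p,uv):
    K=np.array(p["K"]);d=np.array([(uv[0]-K[0,2])/K[0,0],(uv[1]-K[1,2])/K[1,1]])
    u=d.copy()
    for _ in range(20): u=d/(1+p["k1"]*(u@u))
    v=np.array(p["rotation"])@np.array([u[0],u[1],1]); return np.array(p["origin"]),v
def at(p,uv,z):
    o,v=ray(p,uv); return o+v*(z-o[2])/v[2]
def proj(p,X):
    K=np.array(p["K"]);c=np.array(p["rotation"]).T@(np.array(X)-np.array(p["origin"]))
    u=c[:2]/c[2];u=u*(1+p["k1"]*(u@u));return np.array([K[0,0]*u[0]+K[0,2],K[1,1]*u[1]+K[1,2]])
def save(p,n,box=None,s=1):
    f=p["frame"][...,::-1]
    if box: f=f[box[1]:box[3],box[0]:box[2]]
    cv2.imwrite(f"pics/{n}.png",cv2.resize(f,None,fx=s,fy=s,interpolation=cv2.INTER_CUBIC))
E
python3 - <<'E'
from h import *
T=capture("top");S=capture("side")
cv2.imwrite("pics/a.png",cv2.resize(np.hstack([T["frame"],S["frame"]])[...,::-1],(800,300)))
save(T,"top",s=1.42)
for n in "power_pod rocker rocker_raised_end long_pod long_key square_pod square_key start_pod start_button tin scoop dispenser peg brush jar".split():
    for nm,p in (("T",T),("S",S)):
        for d in search_frame(p,n)[:2]:
            b=d["bbox"];c=[(b[0]+b[2])/2,(b[1]+b[3])/2]
            print(nm,n,round(d["conf"],2),np.round(b),np.round(at(p,c,.022)[:2],3))
print(T["origin"],S["origin"]);print(r.get_state()["tcp_pos"],r.get_state()["eef_rot"])
E
```

```text
picsTraceback (most recent call last):
  File "<stdin>", line 9, in <module>
  File "h.py", line 9, in at
    o,v=ray(p,uv); return o+v*(z-o[2])/v[2]
                                       ~^^^
IndexError: invalid index to scalar variable.
```

Run:
```python
from h import *
for n in("top","side","wrist"):
    T=capture(n);print({k:v for k,v in T.items() if k!="frame"})
```

```text
{'K': array([[477.34672746,   0.        , 279.5349428 ],
       [  0.        , 477.34672746, 210.24022063],
       [  0.        ,   0.        ,   1.        ]]), 'k1': -0.15582636322174276, 'origin': array([ 0.57834166, -0.00204772,  1.2255686 ]), 'rotation': array([-177.33437366,    1.13286855,  -88.70230252]), 'shot': 3}
{'K': array([[524.72582682,   0.        , 274.61921948],
       [  0.        , 524.72582682, 210.5879829 ],
       [  0.        ,   0.        ,   1.        ]]), 'k1': -0.20302161158800713, 'origin': array([0.14750568, 0.66660685, 0.63454226]), 'rotation': array([-124.8458298 ,    1.15670824, -144.46219061]), 'shot': 4}
{'K': array([[364.31385204,   0.        , 278.67794254],
       [  0.        , 364.31385204, 207.2774588 ],
       [  0.        ,   0.        ,   1.        ]]), 'k1': -0.0734577557146365, 'origin': array([ 0.10732442, -0.67145166,  0.38542259]), 'rotation': array([ 1.62559003e+02, -7.90138570e-02,  1.05980454e+02]), 'shot': 5}
```

View pics/top.png

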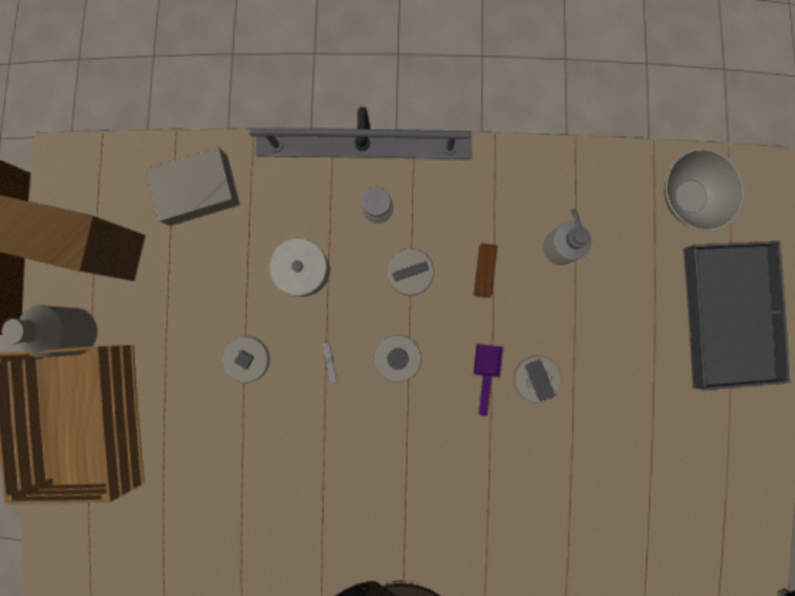

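View pics/a.png

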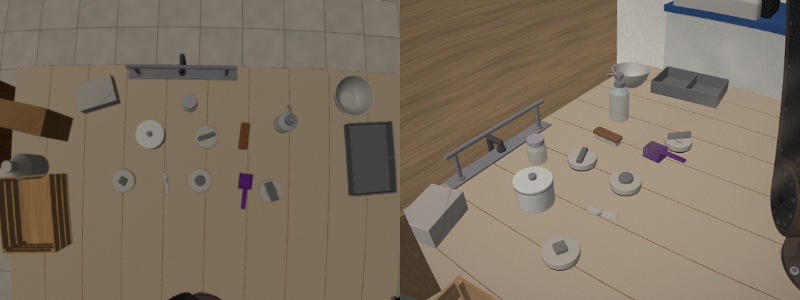

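The top view (scaled by 1.42) shows the rocker pod at about (538,380), the long pod at (410,271), the start pod at (398,358) and the square pod at (245,358). The side view shows the same layout. The rocker's raised end isn't clear yet. The camera "rotation" is roll, pitch, yaw, so I'll fix the helper.

```bash
cat >> h.py <<'E'
from scipy.spatial.transform import Rotation as Ro
_c=capture
def capture(n):
    p=_c(n); p=dict(p); p["rotation"]=Ro.from_euler("xyz",p["rotation"],degrees=True).as_matrix(); return p
E
python3 - <<'E'
from h import *
T=capture("top");S=capture("side")
Kz=dict(rocker=.036,long_key=.033,square_key=.033,start_button=.033,tin=.08,jar=.07,dispenser=.1)
for n in "power_pod rocker long_pod long_key square_pod start_pod start_button tin scoop dispenser peg brush jar".split():
    res={}
    for nm,p in (("T",T),("S",S)):
        for d in outline_of(p,n)[:1]:
            m=d["region"];y,x=np.nonzero(m);c=[x.mean(),y.mean()];res[nm]=ray(p,c)
            z=Kz.get(n,.02)
            pts=np.array([at(p,q,z)[:2] for q in zip(x,y)]);e,w=np.linalg.eigh(np.cov(pts.T))
            print(nm,n,round(d["conf"],2),np.round(c),np.round(pts.mean(0),3),"axis",np.round(np.degrees(np.arctan2(w[1,1],w[0,1]))))
    if len(res)==2:
        (o1,v1),(o2,v2)=res["T"],res["S"]
        t=np.linalg.lstsq(np.c_[v1,-v2],o2-o1,rcond=None)[0]
        print("   tri",np.round((o1+v1*t[0]+o2+v2*t[1])/2,3),"gap",np.round(np.linalg.norm(o1+v1*t[0]-o2-v2*t[1]),4))
c=[440,160,520,240]
X=np.array([0.52,-.2,.03]);a=proj(S,at(T,(379,267),.03)).astype(int);print(a)
A=cv2.resize(T["frame"][235:300,345:415],(400,372),interpolation=2);B=cv2.resize(S["frame"][a[1]-35:a[1]+30,a[0]-35:a[0]+35],(400,372),interpolation=2)
cv2.imwrite("pics/b.png",np.hstack([A,B])[...,::-1])
E
```

```text
T power_pod 0.96 [378. 266.] [ 0.497 -0.228] axis 77.0
S power_pod 0.67 [390. 198.] [ 0.495 -0.22 ] axis 106.0
   tri [ 0.498 -0.229  0.014] gap 0.0019
T rocker 0.69 [380. 267.] [ 0.497 -0.23 ] axis -154.0
S rocker 0.78 [389. 189.] [ 0.501 -0.227] axis 50.0
   tri [ 0.499 -0.23   0.036] gap 0.0043
T long_pod 0.66 [289. 191.] [0.683 0.001] axis 180.0
S long_pod 0.98 [255. 223.] [0.679 0.012] axis 129.0
   tri [0.685 0.002 0.011] gap 0.0033
T long_key 0.63 [288. 191.] [0.682 0.002] axis 109.0
S long_key 0.7 [255. 217.] [0.68  0.009] axis 113.0
   tri [0.684 0.003 0.027] gap 0.0028
T square_pod 0.93 [173. 252.] [0.52  0.292] axis 88.0
S square_pod 0.61 [225. 353.] [0.516 0.301] axis 136.0
   tri [0.52  0.295 0.011] gap 0.0017
T start_pod 0.95 [280. 252.] [0.528 0.02 ] axis 55.0
S start_pod 0.65 [316. 256.] [0.525 0.031] axis 120.0
   tri [0.529 0.021 0.011] gap 0.0033
T start_button 0.75 [280. 253.] [0.527 0.02 ] axis 129.0
S start_button 0.56 [316. 249.] [0.527 0.028] axis 123.0
   tri [0.529 0.021 0.028] gap 0.0032
S tin 0.79 [188. 265.] [0.648 0.229] axis 139.0
T scoop 0.67 [343. 262.] [ 0.507 -0.139] axis 176.0
S scoop 0.75 [361. 213.] [ 0.519 -0.135] axis 175.0
   tri [ 0.512 -0.136  0.022] gap 0.0121
T dispenser 0.95 [399. 171.] [ 0.731 -0.262] axis 133.0
S dispenser 0.97 [306. 139.] [ 0.711 -0.224] axis 124.0
   tri [ 0.736 -0.268  0.071] gap 0.003
T peg 0.41 [232. 256.] [0.515 0.141] axis -167.0
S peg 0.79 [282. 298.] [0.513 0.156] axis -168.0
   tri [0.517 0.144 0.008] gap 0.0068
T brush 0.55 [342. 190.] [ 0.688 -0.133] axis 175.0
S brush 0.81 [290. 191.] [ 0.687 -0.125] axis 162.0
   tri [ 0.69  -0.133  0.014] gap 0.0032
T jar 0.62 [265. 144.] [0.793 0.061] axis -164.0
S jar 0.79 [191. 209.] [0.766 0.096] axis 137.0
   tri [0.8   0.063 0.037] gap 0.0025
[391 191]
```

View pics/b.png

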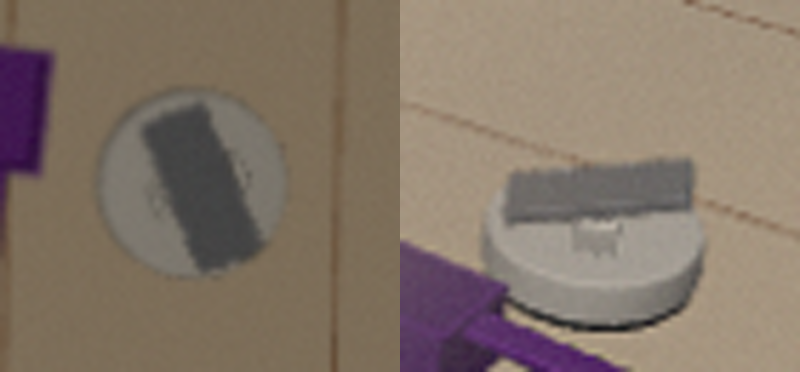

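The left crop shows the paddle running from upper left, at crop (175,116), to lower right, at (233,256). The right crop has its ends at (508,196) and (692,186). I'll triangulate both ends to see which one is higher.

Run:
```python
from h import *
T=capture("top");S=capture("side")
def tri(a,b):
    (o1,v1),(o2,v2)=ray(T,a),ray(S,b)
    t=np.linalg.lstsq(np.c_[v1,-v2],o2-o1,rcond=None)[0]
    return np.round((o1+v1*t[0]+o2+v2*t[1])/2,4),np.linalg.norm(o1+v1*t[0]-o2-v2*t[1])
print("far",tri((375.6,255.3),(374.9,190.3)),"near",tri((385.8,279.8),(407.1,188.5)))
# predicted side ends for each hypothesis
c=np.array([.498,-.229,.039]);u=np.array([np.cos(np.radians(25)),np.sin(np.radians(25)),0])
for h in(1,-1): print(h,[np.round(proj(S,c+s*(u*.034+[0,0,.0085*h])),1) for s in(1,-1)],[np.round(proj(T,c+s*(u*.034+[0,0,.0085*h])),1) for s in(1,-1)])
s=r.get_state();print(s["tcp_pos"],s["eef_rot"],s["gripper_width"],s["time_s"])
```

```text
far (array([ 0.5278, -0.2197,  0.0275]), np.float64(0.005115957540539291)) near (array([ 0.4667, -0.2449,  0.0406]), np.float64(0.0022710160426837782))
1 [array([375.4, 183.2]), array([406.6, 192.7])] [array([374.6, 254.3]), array([384.2, 278.8])]
-1 [array([374.7, 190. ]), array([407.5, 185.9])] [array([373.3, 254. ]), array([385.5, 279.4])]
[ 0.18573423 -0.64891027  0.2265897 ] [-1.79998548e+02  4.52319735e-04 -1.64024549e+02] 0.08746234973904046 1.8
```

The near end (−x, −y) is the raised one, and it fits the model where that end is up. I'll move above it with the fingers shut.

```bash
python3 -m creep '[[0,0.7,1,-0.1,0,0,4],[0,0.7,1,-0.1,0,0,4],[0,0.7,1,-0.1,0,0,0],[0,0.7,1,-0.1,0,0,0],[0,0.7,1,-0.1,0,0,0],[0,0.7,1,-0.1,0,0,0],[0,0.7,1,-0.1,0,0,0],[0,0.7,1,-0.1,0,0,0]]' 20; python3 -m creep '[[0,0.7,1,-0.1,0,0,0],[0,0.7,1,-0.1,0,0,0],[0,0.7,1,-0.1,0,0,0],[0,0.7,1,-0.1,0,0,0],[0,0.7,1,-0.1,0,0,0],[0,0.7,1,-0.1,0,0,0],[0,0.4,0.4,0,0,0,0],[0,0,0,0,0,0,0]]'
```

```text
time_s: 2.47
tcp_pos: [0.3264, -0.4477, 0.2067]
eef_rot: [-180.0, 0.0, -156.0]
contact_force: [1.1, 0.2, -0.6]
gripper_width: 0.04
gripper_force: 0.0
time_s: 3.13
tcp_pos: [0.4426, -0.2872, 0.1917]
eef_rot: [-180.0, 0.0, -155.8]
contact_force: [-0.6, 0.4, 0.5]
gripper_width: 0.0004
gripper_force: 0.0
```

Run:
```python
from h import *
W=capture("wrist")
for n,z in(("rocker",.037),("power_pod",.02)):
    for d in outline_of(W,n)[:1]:
        y,x=np.nonzero(d["region"]);pts=np.array([at(W,q,z)[:2] for q in zip(x,y)]);e,w=np.linalg.eigh(np.cov(pts.T))
        print(n,d["conf"],d["bbox"],pts.mean(0).round(4),pts.min(0).round(3),pts.max(0).round(3),np.degrees(np.arctan2(w[1,1],w[0,1])))
s=r.get_state();print(s["tcp_pos"],s["eef_rot"],s["gripper_width"])
f=W["frame"].copy()
for X in([*s["tcp_pos"]],[.475,-.2395,.043]): 
    u=proj(W,X).astype(int);print(u);cv2.circle(f,tuple(int(i) for i in u),3,(255,0,0),-1)
cv2.imwrite("pics/w1.png",f[...,::-1])
```

```text
rocker 0.88 [297.4, 231.7, 332.3, 265.7] [ 0.4791 -0.2365] [ 0.464 -0.255] [ 0.494 -0.218] 80.39068550602843
power_pod 0.7 [264.7, 212.7, 349.3, 282.0] [ 0.4805 -0.2367] [ 0.453 -0.274] [ 0.537 -0.19 ] 104.0337492629987
[ 0.44057886 -0.28919239  0.19162739] [-1.79999047e+02 -7.08412490e-03 -1.56003299e+02] 0.0005626115262180586
[276 264]
[311 242]
```

View pics/w1.png

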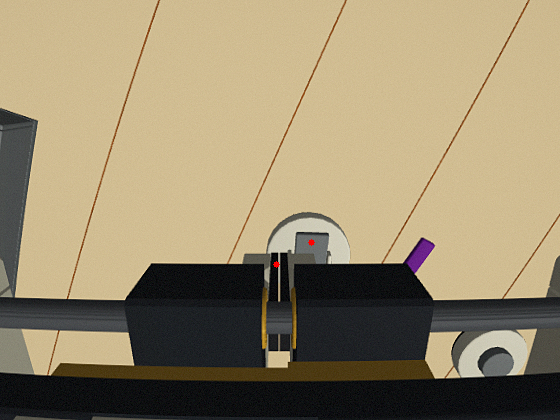

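The wrist view shows the power pod around (308,250). The paddle's raised end edge is at row 233, columns 297–328, and the target dot at (311,242) lies on it.

```bash
python3 - <<'E'
from h import *
W=capture("wrist")
l,q=at(W,(297.5,233.5),.046),at(W,(327.5,233.5),.046)
m=(l+q)/2;d=q-l;print(l,q,m,np.linalg.norm(d),np.degrees(np.arctan2(d[1],d[0])))
for a in (23,25): u=np.array([np.cos(np.radians(a)),np.sin(np.radians(a))]); print("pivot",m[:2]+.033*u,"press",m[:2]+.009*u)
print(r.get_state()["tcp_pos"])
E
python3 -m creep '[[0,0.4,0.5,-0.6,0,0,0],[0,0.4,0.5,-0.7,0,0,0],[0,0.3,0.5,-0.7,0,0,0],[0,0.24,0.45,-0.7,0,0,0],[0,0,0,-0.7,0,0,0],[0,0,0,0,0,0,0],[0,0,0,0,0,0,0]]'
```

```text
[ 0.4692341  -0.25787506  0.046     ] [ 0.45828262 -0.23319511  0.046     ] [ 0.46375836 -0.24553509  0.046     ] 0.02700064210882051 113.92877992245363
pivot [ 0.49413502 -0.23264096] press [ 0.47204291 -0.24201851]
pivot [ 0.49366652 -0.23158869] press [ 0.47191513 -0.24173152]
[ 0.44030403 -0.28950149  0.19161226]
time_s: 3.92
tcp_pos: [0.4732, -0.2409, 0.1062]
eef_rot: [179.9, -0.1, -156.1]
contact_force: [-0.5, 0.1, 0.6]
gripper_width: 0.0006
gripper_force: 0.0
```

```bash
python3 -m creep '[[0,0,0,-0.6,0,0,0],[0,0,0,-0.6,0,0,0],[0,0,0,-0.5,0,0,0],[0,0,0,-0.3,0,0,0],[0,0,0,-0.1,0,0,0],[0,0,0,-0.1,0,0,0],[0,0,0,-0.1,0,0,0],[0,0,0,0,0,0,0]]'; python3 -m creep '[[0,0,0,-0.1,0,0,0],[0,0,0,-0.1,0,0,0],[0,0,0,-0.1,0,0,0],[0,0,0,0,0,0,0]]'
```

```text
time_s: 4.58
tcp_pos: [0.4745, -0.2404, 0.0494]
eef_rot: [-180.0, 0.0, -156.0]
contact_force: [-0.3, 0.9, 0.4]
gripper_width: 0.0003
gripper_force: 0.0
time_s: 4.92
tcp_pos: [0.4742, -0.2402, 0.0413]
eef_rot: [-180.0, -0.0, -156.0]
contact_force: [-0.3, -1.0, 0.5]
gripper_width: 0.0004
gripper_force: 0.2
```

```bash
python3 -m creep '[[0,0,0,-0.1,0,0,0],[0,0,0,-0.1,0,0,0],[0,0,0,0,0,0,0]]'; python3 -m creep '[[0,0,0,-0.06,0,0,0],[0,0,0,0,0,0,0]]';  python3 -m creep '[[0,0,0,-0.04,0,0,0],[0,0,0,0,0,0,0]]'
```

```text
time_s: 5.17
tcp_pos: [0.4742, -0.2402, 0.0362]
eef_rot: [180.0, -0.0, -156.0]
contact_force: [-1.0, -1.2, 1.7]
gripper_width: 0.0008
gripper_force: 0.9
time_s: 5.33
tcp_pos: [0.4742, -0.2402, 0.035]
eef_rot: [-180.0, -0.0, -156.0]
contact_force: [-1.2, -0.5, 3.2]
gripper_width: 0.0006
gripper_force: 1.9
time_s: 5.5
tcp_pos: [0.4743, -0.2403, 0.0346]
eef_rot: [-180.0, 0.0, -156.0]
contact_force: [-2.9, 0.3, 9.1]
gripper_width: 0.0006
gripper_force: 4.9
```

Run:
```python
from h import *
S=capture("side");W=capture("wrist")
A=cv2.resize(S["frame"][156:221,356:426],(400,372),interpolation=2);B=cv2.resize(W["frame"][160:300,200:350],(400,372),interpolation=2)
cv2.imwrite("pics/c.png",np.hstack([A,B])[...,::-1])
```

```text
(no output)
```

View pics/c.png

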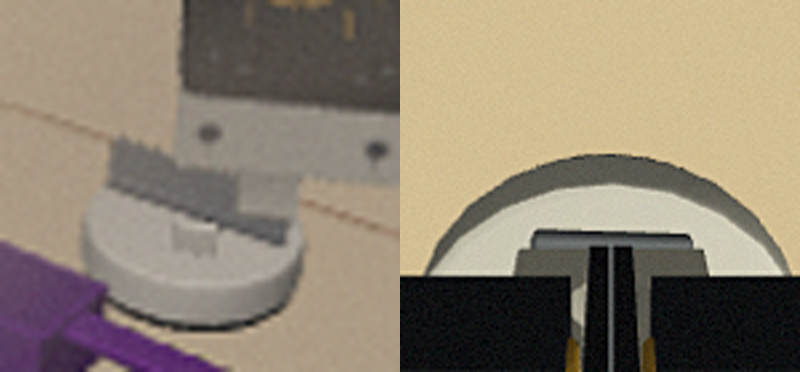

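The rocker is tipped fully over: the side crop shows its far end up and its near end down under the fingertips, with 9 N at the stop. I'll lift and go to the long key.

```bash
python3 -m creep '[[0,0,0,0.5,0,0,0],[0,0,0,1,0,0,0],[0,0,0,1,0,0,0],[0,0.4,0.5,0.5,0,0,0],[0,0.8,0.92,0,0,0,0],[0,0.8,0.92,0,0,0,0],[0,0.8,0.92,0,0,0,0],[0,0.8,0.92,0,0,0,0]]'; python3 -m creep '[[0,0.8,0.92,0,0,0,0],[0,0.8,0.92,0,0,0,0],[0,0.8,0.92,0,0,0,0],[0,0.8,0.92,0,0,0,0],[0,0,0,0,0,0,0],[0,0,0,0,0,0,0]]'
python3 - <<'E'
from h import *
W=capture("wrist");T=capture("top")
for p in(W,T):
  for n,z in(("long_key",.033),("long_pod",.02),("start_button",.033),("start_pod",.02),("rocker",.04)):
    for d in outline_of(p,n)[:1]:
        y,x=np.nonzero(d["region"]);pts=np.array([at(p,q,z)[:2] for q in zip(x,y)]);e,w=np.linalg.eigh(np.cov(pts.T))
        print(n,round(d["conf"],2),d["bbox"],pts.mean(0).round(4),pts.min(0).round(3),pts.max(0).round(3),np.degrees(np.arctan2(w[1,1],w[0,1])).round())
s=r.get_state();print(s["tcp_pos"],s["eef_rot"])
save(W,"w2")
E
```

```text
time_s: 6.27
tcp_pos: [0.565, -0.1343, 0.1091]
eef_rot: [180.0, 0.0, -156.1]
contact_force: [0.5, -0.1, 0.2]
gripper_width: 0.0004
gripper_force: 0.0
time_s: 6.77
tcp_pos: [0.6448, -0.042, 0.1081]
eef_rot: [180.0, -0.0, -155.9]
contact_force: [0.1, -0.3, 0.3]
gripper_width: 0.0002
gripper_force: 0.0
long_key 0.62 [409.3, 67.1, 472.9, 127.2] [0.5296 0.018 ] [ 0.511 -0.001] [0.548 0.038] 112.0
long_pod 0.65 [259.2, 221.5, 359.2, 303.3] [ 0.6572 -0.0092] [ 0.64  -0.042] [0.71 0.03] 107.0
start_button 0.56 [407.8, 67.2, 474.6, 124.0] [0.5294 0.0179] [ 0.51  -0.002] [0.549 0.038] 118.0
start_pod 0.67 [369.3, 30.8, 498.1, 159.9] [0.5284 0.0177] [ 0.487 -0.025] [0.571 0.062] 113.0
start_button 0.52 [274.9, 246.1, 287.4, 257.2] [0.528  0.0194] [0.512 0.004] [0.544 0.034] -170.0
start_pod 0.91 [263.0, 238.0, 298.8, 266.9] [0.5273 0.0197] [ 0.488 -0.021] [0.569 0.06 ] 144.0
rocker 0.91 [372.5, 253.0, 390.2, 283.0] [ 0.4975 -0.2298] [ 0.462 -0.251] [ 0.532 -0.207] -161.0
[ 0.64420394 -0.04389646  0.10924382] [-1.79997381e+02  1.65861810e-02 -1.56045109e+02]
```

View pics/w2.png

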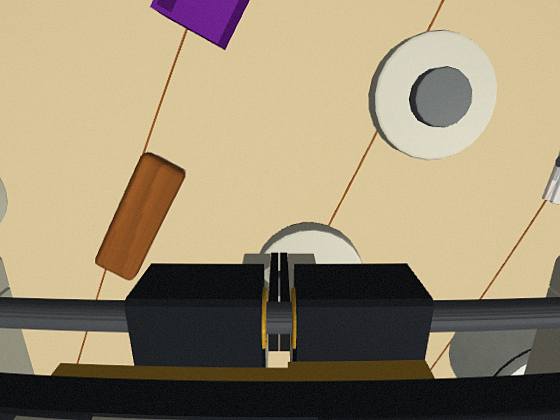

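The wrist view has the start pod at (434,95) and the long pod half hidden behind the fingers at (311,255). The start button measures about (0.528, 0.019) from both cameras. I'll move on to the long key at (0.683, 0.002).

```bash
python3 -m creep '[[0,0.55,0.62,-0.3,0,0,0],[0,0.5,0.6,-0.4,0,0,0],[0,0.5,0.6,-0.5,0,0,0],[0,0,0,-0.6,0,0,0],[0,0,0,-0.5,0,0,0],[0,0,0,-0.3,0,0,0],[0,0,0,0,0,0,0],[0,0,0,0,0,0,0]]'
python3 - <<'E'
from h import *
s=r.get_state();print(s["tcp_pos"],s["contact_force"])
S=capture("side");u=proj(S,[.683,.002,.03]).astype(int)
save(S,"d",(u[0]-50,u[1]-60,u[0]+50,u[1]+40),5)
E
```

```text
time_s: 8.03
tcp_pos: [0.6826, 0.0012, 0.0439]
eef_rot: [-180.0, -0.1, -156.0]
contact_force: [-0.3, 0.2, 0.3]
gripper_width: 0.0004
gripper_force: 0.0
[0.68260065 0.00124883 0.04392546] [-0.25530703  0.15444226  0.34379027]
```

View pics/d.png

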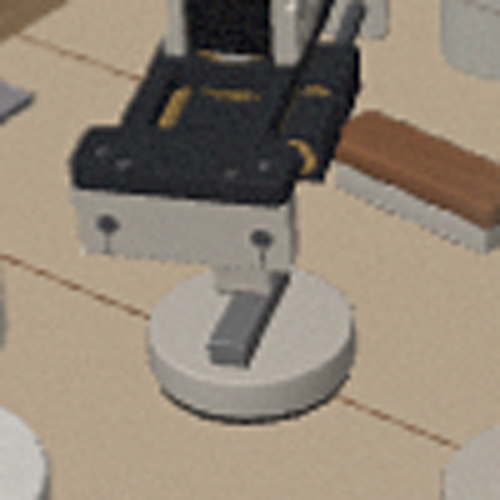

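The crop shows the fingertips hanging over the middle of the long key (crop 245,290), so I'll press.

```bash
python3 -m creep '[[0,0,0,-0.2,0,0,0],[0,0,0,-0.15,0,0,0],[0,0,0,-0.1,0,0,0],[0,0,0,-0.1,0,0,0],[0,0,0,-0.08,0,0,0],[0,0,0,0,0,0,0]]'; python3 -m creep '[[0,0,0,-0.06,0,0,0],[0,0,0,0,0,0,0]]';  python3 -m creep '[[0,0,0,-0.04,0,0,0],[0,0,0,0,0,0,0]]'
```

```text
time_s: 8.58
tcp_pos: [0.683, 0.0017, 0.0281]
eef_rot: [-180.0, -0.0, -156.0]
contact_force: [-0.3, -0.1, 0.0]
gripper_width: 0.0005
gripper_force: 0.0
time_s: 8.75
tcp_pos: [0.683, 0.0018, 0.0267]
eef_rot: [-180.0, 0.0, -156.0]
contact_force: [0.3, 0.4, 1.0]
gripper_width: 0.0005
gripper_force: 0.3
time_s: 8.92
tcp_pos: [0.683, 0.0018, 0.0263]
eef_rot: [-180.0, 0.0, -156.0]
contact_force: [-1.5, 0.0, 5.2]
gripper_width: 0.0001
gripper_force: 2.7
```

```bash
python3 -m creep '[[0,0,0,-0.03,0,0,0],[0,0,0,0,0,0,0]]'; python3 -m creep '[[0,0,0,0.3,0,0,0],[0,0,0,0.7,0,0,0],[0,0,0,0.8,0,0,0],[0,-0.5,0.05,0,0,0,0],[0,-0.9,0.1,0,0,0,0],[0,-0.9,0.1,0,0,0,0],[0,-0.9,0.1,0,0,0,0],[0,-0.9,0.1,0,0,0,0]]'; python3 -m creep '[[0,-0.9,0.1,0,0,0,0],[0,-0.9,0.1,0,0,0,0],[0,-0.3,0.05,0,0,0,0],[0,0,0,0,0,0,0],[0,0,0,0,0,0,0]]'
python3 - <<'E'
from h import *
S=capture("side");W=capture("wrist");print(r.get_state()["tcp_pos"])
u=proj(S,[.683,.002,.03]).astype(int)
A=cv2.resize(S["frame"][u[1]-30:u[1]+30,u[0]-30:u[0]+30],(400,400),interpolation=2)
B=cv2.resize(W["frame"][100:320,170:390],(400,400))
cv2.imwrite("pics/e.png",np.hstack([A,B])[...,::-1])
E
```

```text
time_s: 9.08
tcp_pos: [0.6831, 0.0018, 0.0263]
eef_rot: [-180.0, 0.0, -156.0]
contact_force: [-4.1, -0.5, 9.6]
gripper_width: 0.0001
gripper_force: 5.0
time_s: 9.75
tcp_pos: [0.5795, 0.0132, 0.07]
eef_rot: [180.0, 0.0, -156.0]
contact_force: [0.1, -0.2, -0.6]
gripper_width: 0.0003
gripper_force: 0.0
time_s: 10.17
tcp_pos: [0.5287, 0.0197, 0.0707]
eef_rot: [-180.0, 0.1, -156.0]
contact_force: [0.4, 0.4, 0.1]
gripper_width: 0.0004
gripper_force: 0.0
[0.52922914 0.01958521 0.0703221 ]
```

View pics/e.png

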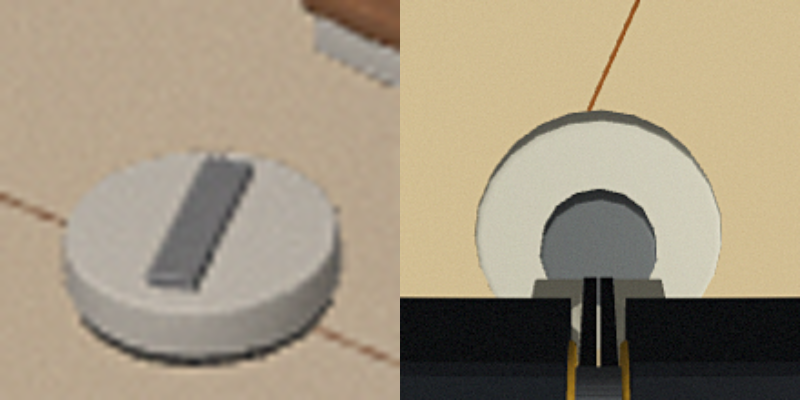

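The long key sits low in its pod (left crop), and the fingers are centred over the round button (right crop). Now I'll press the start button.

```bash
python3 -m creep '[[0,0,0,-0.5,0,0,0],[0,0,0,-0.5,0,0,0],[0,0,0,-0.35,0,0,0],[0,0,0,-0.1,0,0,0],[0,0,0,-0.1,0,0,0],[0,0,0,-0.1,0,0,0],[0,0,0,-0.06,0,0,0],[0,0,0,0,0,0,0]]'; python3 -m creep '[[0,0,0,-0.06,0,0,0],[0,0,0,0,0,0,0]]'
```

```text
time_s: 10.93
tcp_pos: [0.528, 0.0191, 0.0275]
eef_rot: [-180.0, -0.0, -156.0]
contact_force: [-3.2, -2.3, 3.7]
gripper_width: 0.0004
gripper_force: 2.1
time_s: 11.1
tcp_pos: [0.5281, 0.0191, 0.0263]
eef_rot: [-180.0, 0.0, -156.0]
contact_force: [-2.4, -3.1, 5.8]
gripper_width: 0.0004
gripper_force: 2.9
```

Next I'll push slightly to the stop, hold for about 2.2 s, then release and lift clear.

```bash
python3 -m creep '[[0,0,0,-0.03,0,0,0],[0,0,0,0,0,0,0],[0,0,0,0,0,0,0],[0,0,0,0,0,0,0],[0,0,0,0,0,0,0],[0,0,0,0,0,0,0],[0,0,0,0,0,0,0],[0,0,0,0,0,0,0]]'; python3 -m creep '[[0,0,0,0,0,0,0],[0,0,0,0,0,0,0],[0,0,0,0,0,0,0],[0,0,0,0,0,0,0],[0,0,0,0,0,0,0],[0,0,0,0,0,0,0],[0,0,0,0,0,0,0],[0,0,0,0,0,0,0]]'; python3 -m creep '[[0,0,0,0,0,0,0],[0,0,0,0,0,0,0],[0,0,0,0,0,0,0],[0,0,0,0,0,0,0],[0,0,0,0,0,0,0],[0,0,0,0,0,0,0],[0,0,0,0,0,0,0],[0,0,0,0,0,0,0]]'; python3 -m creep '[[0,0,0,0.1,0,0,0],[0,0,0,0.2,0,0,0],[0,0,0,0.5,0,0,0],[0,0,0,1,0,0,0],[0,0,0,1,0,0,0],[0,0,0,0,0,0,0],[0,0,0,0,0,0,0],[0,0,0,0,0,0,0]]'
python3 - <<'E'
from h import *
S=capture("side");save(S,"f",s=1.4)
E
```

```text
time_s: 11.77
tcp_pos: [0.5281, 0.0191, 0.0261]
eef_rot: [-180.0, 0.0, -156.0]
contact_force: [-3.9, -2.4, 11.4]
gripper_width: 0.0006
gripper_force: 5.8
time_s: 12.43
tcp_pos: [0.5281, 0.0191, 0.0261]
eef_rot: [-180.0, 0.0, -156.0]
contact_force: [-5.0, -2.3, 11.4]
gripper_width: 0.0008
gripper_force: 5.8
time_s: 13.1
tcp_pos: [0.5281, 0.0192, 0.0261]
eef_rot: [-180.0, 0.0, -156.0]
contact_force: [-4.2, -1.8, 11.4]
gripper_width: 0.0008
gripper_force: 5.8
time_s: 13.77
tcp_pos: [0.528, 0.0196, 0.0951]
eef_rot: [180.0, 0.1, -156.0]
contact_force: [-0.1, -0.5, -0.9]
gripper_width: 0.0004
gripper_force: 0.0
```

View pics/f.png

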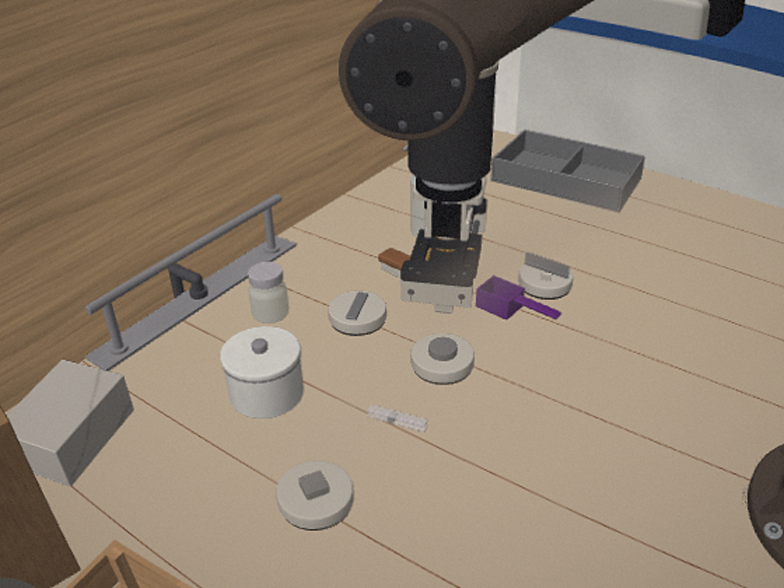

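The side view shows the rocker tipped (546,265), the long key down (356,307) and the round button back up (442,348). The square key (315,485) is untouched and the fingers are clear, so I'll hand in.

```bash
python3 -c "
from plant import close_job;print(close_job())"
```

```text
the job is handed in; nothing more can be done
None
```

I tipped the rocker fully over, pushed the long key down and held the round button down for about 2 s before letting go, in that order, with the square key untouched. I then handed in the job, but the hand-in gave no verdict.

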